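# Clip a battery pack into a controller's back

## Task

Put the loose battery pack that has a tongue at one end into the empty bay on the back of the controller lying face down in the sprung cradle: slide its long tongue under the bridge against the spring contact with the other end still raised, then press that other end down gently until the catch snaps over its short tab and the pack lies flat, held at both ends. Do not force it (the sprung cradle gives way under the hand), let go when it is in, and leave the plain pack and the other things on the shelf as they are.

Things in the scene. Friction and masses are not known exactly. Their poses are not given: they have to be found in the camera images.
- pack_center (a point): Dark battery pack to be fitted (about 80 g): block 52 x 32 x 26 mm (x, y, z), with a tongue at the foot of its -x end and a short tab at the foot of its +x end, 72 mm over all, underside one plane. Point: centre of the block, 13 mm above the underside; z up as it lies. Take it across the 32 mm width by its upper 15 mm, so that the fingers clear the bay's rails.
- pack_tongue (a point): Middle of the end face of the pack's tongue (14 mm long, 20 wide, 5 high), 40 mm to -x of the block's centre and 2.5 mm above the underside; axes of the pack.
- pack_tab (a point): Middle of the end face of the pack's tab (6 mm long, 20 wide, 4 high), 32 mm to +x of the block's centre and 2 mm above the underside; axes of the pack.
- bay (a point): Centre of the floor of the empty bay on the upturned back of the 150 mm wide pink controller in the cradle; 64 mm above the shelf. x runs from the spring pocket (-x end) to the catch (+x end), z up. The seated pack's block stands centred over this point, axes parallel. Rails 6 mm high stand 18 mm to either side (y); the shell beside them is 2 mm above the floor.
- controller (a joint): How far the controller has sunk in its cradle, m. It floats on the cradle's springs, fixed to the shelf: under a load it goes straight down, all its points with it, by many mm in ordinary pressing and by 0.020 at most, where it meets a hard stop; 0 when unloaded.
- pocket (a point): Middle of the mouth of the pocket at the bay's -x end, 34 mm from the bay's centre, 7.5 mm above its floor: 25 mm wide, 15 high, under a bridge 18 mm high over the floor. 4 mm inside stands the spring contact, a plate that yields to -x by 2.5 mm (3 N at first, 4.5 N at its stop). The tongue goes in with the pack tilted, tongue end low, by about 16 degrees.
- catch_lip (a point): Lower edge of the sprung catch's nose, at the bay's +x end: 29.5 mm from the bay's centre, 6.5 mm above its floor, 14 mm wide. The nose slopes up from it towards +x, 60 degrees steep, to 15 mm above the floor. A tab pressed down the slope drives the catch to +x (takes about 7 to 14 N downwards) until it is below the edge and the catch springs back over it; it then ends 3 mm to +x of the edge.
- contact (a joint): Travel of the spring contact in the pocket, m: 0 free, 0.0025 fully pushed in. If the pack is let go before its tab rests on the slope of the catch, the contact pushes the tongue out again; once it rests there, the pack stays leaning between contact and catch and can be pressed from above.
- catch (a joint): Travel of the catch, m: 0 sprung home over the bay, up to 0.006 pushed back.
- plain_pack_center (a point): Centre of another dark battery pack, a plain 64 x 32 x 26 mm block with neither tongue nor tab, which stays where it lies.

How it is judged:
By the outcome, as a careful person would: the job done as asked, in the order asked, and still so for the second after the job is handed in, with the robot touching nothing.
It also fails if it takes over 61 s, if anything falls off the work surface, if the arm or the gripper's body presses on something with over 40 N, if the wrist force passes 120 N, or if a joint passes its speed limit or range.

## Robot

A 6-joint arm with a two-finger parallel gripper is mounted at the origin on the work surface. World frame = base frame: x ahead of the robot, y to its left, z up, the work surface at z = 0. Lengths are in m, angles in rad, forces in N, time in s.
With the tool pointing down it reaches from about 0.35 to 0.725 m from the base axis. Payload 4.3 kg.
Tool frame: the origin (TCP) lies midway between the tips of the shut fingers; the grasp point (between the pads) lies 19 mm behind it; z points along the fingers, y is the direction in which the jaws open and shut (so a half turn about z gives the same grasp; the last joint's range is limited). The gripper opens to 85 mm and grips with 20 to 120 N. Pads are 22 mm wide; open, the fingers measure 114 mm over their backs; the gripper's body (76 mm by 85 mm) begins 54 mm behind the grasp point. The pads swing forward as they close: fully open they stand 13 mm farther back than shut.
Start: joints at [-1.414, 0.377, 0.081, 1.274, 0, 1.46], TCP at [0.152, -0.555, 0.231] pointing down, gripper open.
Joint ranges: [-2.72, 2.72], [-0.84, 1.66], [-1.02, 1.22], [-1.77, 2.12], [-1.37, 1.28], [-3.14, 3.14]. Speed limits (rad/s): [2.57, 2.57, 3.14, 3.14, 3.14, 3.14].

## Interface

Orientations are given as a unit quaternion [x, y, z, w].
In Python, from rig import r gives the robot as it stands.
- The arm moves only by the tool drive_tool, never from a script. Its argument "plan" is a list of rows, each an object with "twist": the turn, a rotation vector about the tool's x, y, z in degrees, a list of three; "travel": the shift along the tool's x, y, z in mm, a list of three; "jaw": the opening, from -1 (shut) to 1 (fully open), so that 0 is half open. A call has 1 to 8 rows; each row shifts and turns the commanded pose from where the row before left it, along the tool's axes as they then stand; what a row does not reach is not made up. A row lasts 1/8 s, in which the tool goes at most 62.5 mm and 10.7 degrees, less where a joint would pass 70% of its speed; a pose out of reach is approached as far as the arm can. A call with a gripper value outside its range is refused whole. The fingers move at their own pace and stop on an object; "newtons" is the grip in N (left out, the last holds). Time passes only in rows, so rows that do not move let the fingers close. It gives the time, the measured TCP pose, the force and the opening at its end, in the units of the state.
- r.get_state(): the state, without advancing time (a new reading comes with each control period).
- r.read_camera(name): name is "scene" or "top" or "wrist"; returns the picture (480x640x3 uint8, red, green, blue); there is no depth.
- r.camera_params(name): a dict with "fx", "fy", "cx", "cy" (pixels), "origin" and "attitude" of the camera in the world. Camera axes: x right, y down, z forward; pixel columns grow to the right and rows downward; lengths in m; the calibration is good to about 2 mm. A picture is of the moment at which its call begins: read the wrist's pose just before it. camera_params takes no time and is no camera call; for the wrist camera it gives the pose at the moment of the call.
- r.finish_job(): hands the job in, once; it reports no verdict.
The state is a dict: "clock": time; "joints": joint angles; "dq": joint speeds; "tau": joint torques, N m; "ee_pos": TCP position; "orientation": TCP orientation; "force": force on the tool from outside, world axes, zero at the start; "wrist_torque": the same for the moment, N m; "opening": finger opening in m.
Only numpy, scipy, OpenCV 4.12 (cv2) and the standard library are available. Lean on these libraries where they do the work, as an engineer would, in place of code of your own. Each camera call takes 0.05 s, during which the arm holds its last target.

## Working session

There is one attempt and no reset: what is moved stays moved. The work goes in short steps, Python scripts to look and compute and a tool call to move; the robot and the scene stay as the last step left them, time stands still between calls to the robot, and variables do not carry over. Pictures are saved under pics/ and viewed, and the job is handed in when it is done.

Besides the shell and the picture viewer there is one more tool, called after "Call:" as name([rows], argument=value, ...), one row to a line, values as JSON. drive_tool: Moves the arm, as the interface text tells. Its arguments: {"type":"object","properties":{"plan":{"type":"array"},"newtons":{"type":"number"}},"required":["plan"]}

```bash
ls; mkdir -p pics; python3 - <<'E'
from rig import r
import cv2
print(r.get_state())
for n in ("scene","top","wrist"):
    p=r.camera_params(n); print(n,p)
    cv2.imwrite(f"pics/{n}0.png",r.read_camera(n)[:,:,::-1])
E
```

```text
pics
{'clock': 0.0, 'joints': array([-1.41428427e+00,  3.78062950e-01,  7.95931371e-02,  1.27440176e+00,
       -1.66930232e-05,  1.46047033e+00]), 'dq': array([ 2.18464697e-04,  3.78290163e-04,  5.78424954e-05, -2.76628171e-04,
        5.70651318e-05, -1.76977105e-03]), 'tau': array([ 1.89675047e-03, -4.63605201e+01,  2.69873589e+01,  2.08661892e-02,
        5.33732180e-05,  1.75240089e-06]), 'ee_pos': array([ 0.15149825, -0.55398433,  0.23034826]), 'orientation': array([ 9.91112342e-01,  1.33023490e-01, -3.23040296e-05, -1.03715441e-03]), 'force': array([-0.41339047, -0.26974792, -0.22863814]), 'wrist_torque': array([ 0.0264622 ,  0.01634328, -0.03609708]), 'opening': 0.08523755120728273}
scene {'fx': 525.9496770972456, 'fy': 525.9496770972456, 'cx': 318.027348485387, 'cy': 230.5904147591589, 'origin': array([0.98798915, 0.49647525, 0.46276729]), 'attitude': array([ 0.36632463,  0.80359375, -0.4256819 , -0.19707427])}
top {'fx': 566.1181133609731, 'fy': 566.1181133609731, 'cx': 315.08878162858883, 'cy': 237.09113808221957, 'origin': array([0.42686926, 0.08769286, 1.05701712]), 'attitude': array([ 0.7161113 , -0.69625402,  0.02702262, -0.04104545])}
wrist {'fx': 340.06654350609875, 'fy': 340.06654350609875, 'cx': 329.7572979993405, 'cy': 239.33601530935334, 'origin': array([ 0.2209528 , -0.53467961,  0.37281116]), 'attitude': array([ 0.78716224, -0.60012879, -0.08679135,  0.11264237])}
```

View pics/scene0.png

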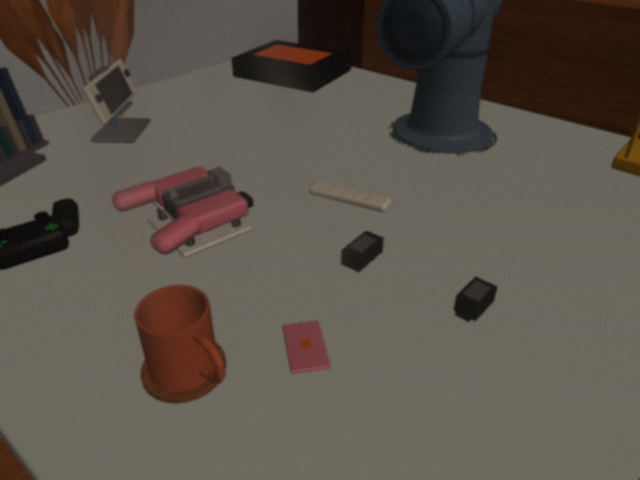

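View pics/top0.png

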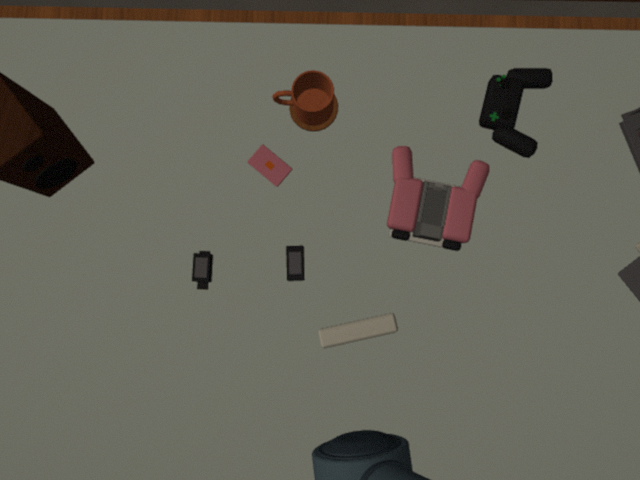

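View pics/wrist0.png

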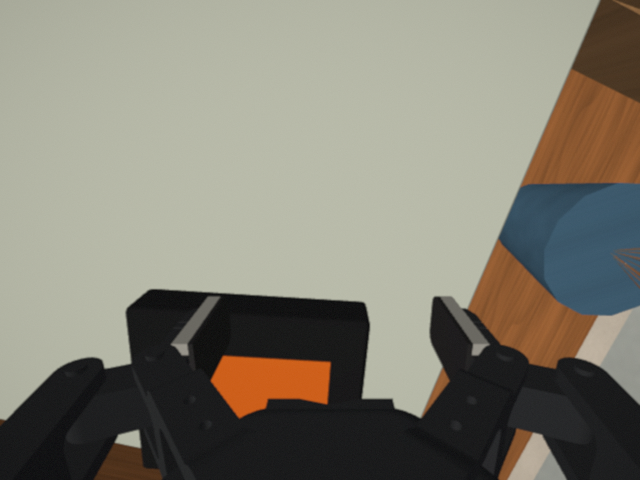

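```bash
python3 - <<'E'
import cv2,numpy as np
im=cv2.imread('pics/top0.png')
a=cv2.resize(im[238:298,172:242],None,fx=8,fy=8,interpolation=cv2.INTER_CUBIC)
b=cv2.resize(im[140:260,380:500],None,fx=5,fy=5,interpolation=cv2.INTER_CUBIC)
f=lambda x:np.clip((x/255.)**0.6*255,0,255).astype('uint8')
cv2.imwrite('pics/za.png',f(a));cv2.imwrite('pics/zb.png',f(b))
E
```

```text
(no output)
```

View pics/za.png

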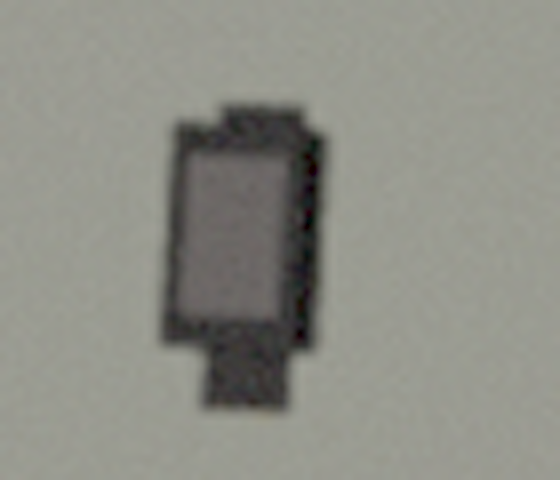

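View pics/zb.png

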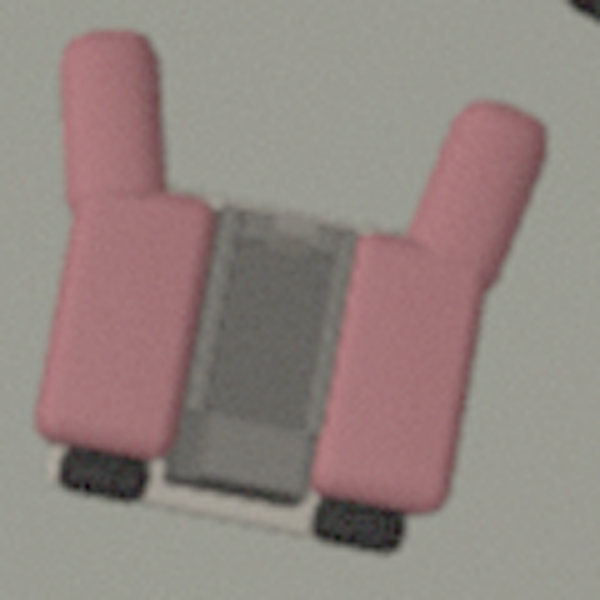

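```bash
cat > h.py <<'E'
import numpy as np,cv2
from scipy.spatial.transform import Rotation as R
def proj(p,P):
    P=np.atleast_2d(P); c=(P-p['origin'])@R.from_quat(p['attitude']).as_matrix()
    return np.c_[p['cx']+p['fx']*c[:,0]/c[:,2],p['cy']+p['fy']*c[:,1]/c[:,2]]
def ray(p,uv,z):
    uv=np.atleast_2d(uv); d=np.c_[(uv[:,0]-p['cx'])/p['fx'],(uv[:,1]-p['cy'])/p['fy'],np.ones(len(uv))]@R.from_quat(p['attitude']).as_matrix().T
    return p['origin']+d*((z-p['origin'][2])/d[:,2])[:,None]
E
python3 - <<'E'
from h import *
from rig import r
p=r.camera_params('top')
za=lambda a:(np.array(a)+.5)/8-.5+[172,238]
zb=lambda a:(np.array(a)+.5)/5-.5+[380,140]
t=ray(p,za([246,406]),.005)[0];b=ray(p,za([262,106]),.004)[0]
print(t,b,np.linalg.norm(t-b),np.degrees(np.arctan2(*(b-t)[[1,0]])))
u=(b-t)/np.linalg.norm(b-t);print('centre',t+u*.04)
# top face of block corners
print(ray(p,za([[176,125],[305,125],[165,340],[290,345]]),.026))
# bridge top outer & inner corners z=.082
B=ray(p,zb([[165,483],[303,502],[190,408],[318,432]]),.082);print(B)
# rails top outer far ends z=.070
C=ray(p,zb([[221,208],[358,225]]),.070);print(C)
m=B[2:].mean(0);c=C.mean(0);print(m,c,np.degrees(np.arctan2(*(c-m)[[1,0]])))
E
```

```text
[0.42693032 0.31677019 0.005     ] [0.49686734 0.31660683 0.004     ] 0.06994435661690222 -0.1338310533759288
centre [0.46692612 0.31667677 0.00442812]
[[0.49050015 0.33137968 0.026     ]
 [0.4913229  0.30173827 0.026     ]
 [0.44136576 0.33145204 0.026     ]
 [0.44104926 0.30280575 0.026     ]]
[[ 0.52691079 -0.0597459   0.082     ]
 [ 0.52162143 -0.10721429  0.082     ]
 [ 0.55321453 -0.06803977  0.082     ]
 [ 0.54604079 -0.11218317  0.082     ]]
[[ 0.62608774 -0.08002119  0.07      ]
 [ 0.62123652 -0.12812703  0.07      ]]
[ 0.54962766 -0.09011147  0.082     ] [ 0.62366213 -0.10407411  0.07      ] -10.680328526543505
```

```bash
cat >> h.py <<'E'
def plan(pos,q,tpos,yaw,tilt,n):
    """target: tool down with tool x at yaw (deg), tilted by tilt deg about tool y; print equal rows; shift taken in the axes at row start"""
    R0=R.from_quat(q); R1=R.from_euler('z',yaw,degrees=True)*R.from_quat([1,0,0,0])*R.from_euler('y',tilt,degrees=True)
    rv=(R0.inv()*R1).as_rotvec(); 
    if hasattr(plan,'long') : pass
    d=(np.array(tpos)-pos)/n; out=[]
    Rc=R0
    for i in range(n):
        t=np.round(Rc.inv().apply(d)*1000,1); out.append((list(np.round(np.degrees(rv/n),2)),list(t)))
        Rc=Rc*R.from_rotvec(rv/n)
    return out
def sim(pos,q,rows):
    Rc=R.from_quat(q);p=np.array(pos)
    for tw,tr in rows: p=p+Rc.apply(np.array(tr)/1000);Rc=Rc*R.from_rotvec(np.radians(tw))
    return p,Rc.as_quat()
def desc(pos,q):
    M=R.from_quat(q).as_matrix(); return np.round(np.array(pos)*1000,1),'x',np.round(M[:,0],3),'z',np.round(M[:,2],3)
E
python3 - <<'E'
from h import *
from rig import r
s=r.get_state()
for k in plan(s['ee_pos'],s['orientation'],[.36,-.36,.25],90,0,8):print(k)
p,q=s['ee_pos'],s['orientation']
R1=R.from_euler('z',90,degrees=True)*R.from_quat([1,0,0,0])
for k in plan([.36,-.36,.25],R1.as_quat(),[.575,-.096,.25],170,0,8):print(k)
E
```

```text
([np.float64(-0.01), np.float64(-0.01), np.float64(-9.34)], [np.float64(31.5), np.float64(-16.5), np.float64(-2.4)])
([np.float64(-0.01), np.float64(-0.01), np.float64(-9.34)], [np.float64(33.8), np.float64(-11.2), np.float64(-2.4)])
([np.float64(-0.01), np.float64(-0.01), np.float64(-9.34)], [np.float64(35.2), np.float64(-5.6), np.float64(-2.4)])
([np.float64(-0.01), np.float64(-0.01), np.float64(-9.34)], [np.float64(35.6), np.float64(0.2), np.float64(-2.4)])
([np.float64(-0.01), np.float64(-0.01), np.float64(-9.34)], [np.float64(35.1), np.float64(6.0), np.float64(-2.4)])
([np.float64(-0.01), np.float64(-0.01), np.float64(-9.34)], [np.float64(33.7), np.float64(11.6), np.float64(-2.4)])
([np.float64(-0.01), np.float64(-0.01), np.float64(-9.34)], [np.float64(31.3), np.float64(16.9), np.float64(-2.4)])
([np.float64(-0.01), np.float64(-0.01), np.float64(-9.34)], [np.float64(28.2), np.float64(21.8), np.float64(-2.4)])
([np.float64(0.0), np.float64(0.0), np.float64(-10.0)], [np.float64(33.0), np.float64(26.9), np.float64(0.0)])
([np.float64(0.0), np.float64(0.0), np.float64(-10.0)], [np.float64(27.8), np.float64(32.2), np.float64(0.0)])
([np.float64(0.0), np.float64(0.0), np.float64(-10.0)], [np.float64(21.8), np.float64(36.5), np.float64(0.0)])
([np.float64(0.0), np.float64(0.0), np.float64(-10.0)], [np.float64(15.1), np.float64(39.8), np.float64(0.0)])
([np.float64(0.0), np.float64(0.0), np.float64(-10.0)], [np.float64(8.0), np.float64(41.8), np.float64(0.0)])
([np.float64(0.0), np.float64(0.0), np.float64(-10.0)], [np.float64(0.6), np.float64(42.6), np.float64(0.0)])
([np.float64(0.0), np.float64(0.0), np.float64(-10.0)], [np.float64(-6.8), np.float64(42.0), np.float64(0.0)])
([np.float64(0.0), np.float64(0.0), np.float64(-10.0)], [np.float64(-14.0), np.float64(40.2), np.float64(0.0)])
```

Call:
drive_tool([
  {"twist": [0,0,-9.3],"travel": [31.5,-16.5,-2.4],"jaw": 1},
  {"twist": [0,0,-9.3],"travel": [34,-11,-2.4],"jaw": 1},
  {"twist": [0,0,-9.3],"travel": [35,-5.5,-2.4],"jaw": 1},
  {"twist": [0,0,-9.3],"travel": [35.5,0,-2.4],"jaw": 1},
  {"twist": [0,0,-9.3],"travel": [35,6,-2.4],"jaw": 1},
  {"twist": [0,0,-9.3],"travel": [34,11.5,-2.4],"jaw": 1},
  {"twist": [0,0,-9.3],"travel": [31,17,-2.4],"jaw": 1},
  {"twist": [0,0,-9.3],"travel": [28,22,-2.4],"jaw": 1},
])

```text
clock: 1.15
ee_pos: [0.3613, -0.3605, 0.2503]
orientation: [0.707, 0.707, 0.0, -0.0]
force: [0.8, 0.3, 0.2]
opening: 0.0854
```

Call:
drive_tool([
  {"twist": [0,0,-10],"travel": [33,27,0],"jaw": 1},
  {"twist": [0,0,-10],"travel": [28,32,0],"jaw": 1},
  {"twist": [0,0,-10],"travel": [22,36.5,0],"jaw": 1},
  {"twist": [0,0,-10],"travel": [15,40,0],"jaw": 1},
  {"twist": [0,0,-10],"travel": [8,42,0],"jaw": 1},
  {"twist": [0,0,-10],"travel": [0.5,42.5,0],"jaw": 1},
  {"twist": [0,0,-10],"travel": [-7,42,0],"jaw": 1},
  {"twist": [0,0,-10],"travel": [-14,40,0],"jaw": 1},
])

```text
clock: 2.15
ee_pos: [0.5781, -0.0976, 0.2501]
orientation: [0.087, 0.996, -0.0, -0.0]
force: [-0.6, -0.4, 0.7]
opening: 0.085
```

Call:
drive_tool([
  {"twist": [0,0,0],"travel": [0,0,0],"jaw": 1},
  {"twist": [0,0,0],"travel": [0,0,0],"jaw": 1},
])

```text
clock: 2.4
ee_pos: [0.5771, -0.0989, 0.2501]
orientation: [0.09, 0.996, -0.0, -0.001]
force: [-0.9, -0.2, -0.2]
opening: 0.0855
```

```bash
cat > look.py <<'E'
import sys,pickle,cv2
from rig import r
from h import *
n,c=sys.argv[1],sys.argv[2]
s=r.get_state();p=r.camera_params(c);im=r.read_camera(c)[:,:,::-1]
cv2.imwrite(f'pics/{n}.png',im);pickle.dump((s,p),open(f'pics/{n}.pkl','wb'))
print(s['clock'],desc(s['ee_pos'],s['orientation']),'F',np.round(s['force'],2),'T',np.round(s['wrist_torque'],2),s['opening'],np.round(s['joints'],2))
E
python3 look.py w1 wrist
```

```text
2.4 (array([577.1, -98.9, 250.1]), 'x', array([-0.984,  0.18 ,  0.001]), 'z', array([-0.001, -0.   , -1.   ])) F [-0.93 -0.18 -0.17] T [-0.04 -0.03 -0.01] 0.08549998051415714 [-0.28  0.4   0.16  1.33 -0.   -0.1 ]
```

View pics/w1.png

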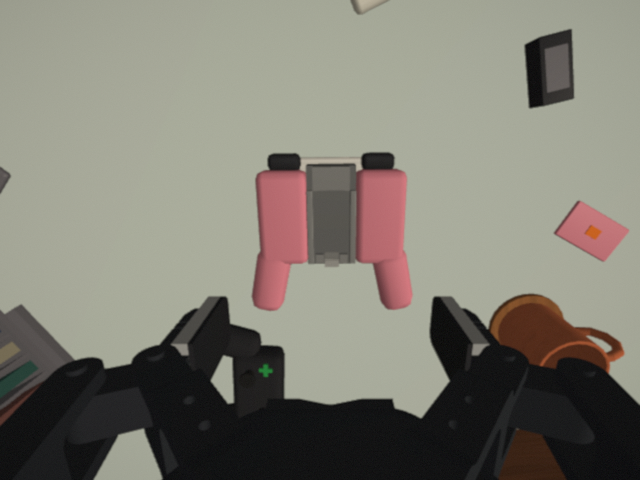

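```bash
python3 - <<'E'
import cv2,numpy as np
im=cv2.imread('pics/w1.png')
b=cv2.resize(im[150:280,285:380],None,fx=6,fy=6,interpolation=cv2.INTER_CUBIC)
b=np.clip((b/255.)**0.7*255,0,255).astype('uint8')
for i in range(0,95,10): cv2.putText(b,str(285+i),(i*6,10),0,.35,(0,0,255))
for i in range(0,130,10): cv2.putText(b,str(150+i),(0,i*6+4),0,.35,(0,0,255))
cv2.imwrite('pics/zc.png',b[:600] if 0 else cv2.resize(b,None,fx=.75,fy=.75))
E
```

```text
(no output)
```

View pics/zc.png

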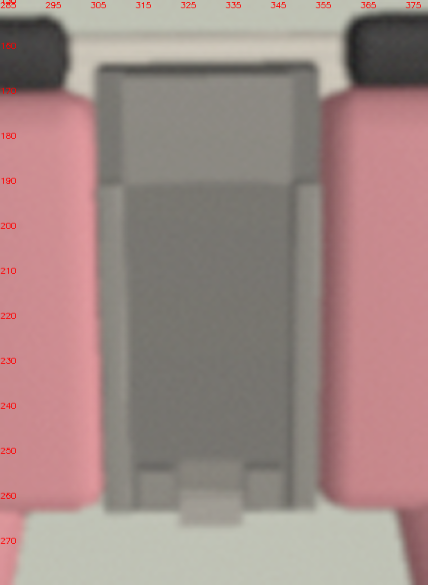

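```bash
python3 - <<'E'
from h import *
import pickle
s,p=pickle.load(open('pics/w1.pkl','rb'))
print(R.from_quat(p['attitude']).as_matrix()[:,2],p['origin'])
z=lambda a:(np.atleast_2d(a)/4.5+[285,150]-.4)
def L(n,a,h): 
    q=ray(p,z(a),h); print(n,np.round(q[:,:2]*1000,1).tolist(),'mid',np.round(q.mean(0)[:2]*1000,1),'w',np.round(np.linalg.norm(q[0]-q[-1])*1000,1)); return q
a=L('rail in near',[[125,200],[297,200]],.070)
b=L('rail in far',[[133,500],[289,500]],.070)
d=b.mean(0)-a.mean(0);print('yaw',np.degrees(np.arctan2(d[1],d[0])))
a=L('rail out near',[[104,200],[320,200]],.070)
b=L('rail out far',[[106,508],[317,508]],.070)
d=b.mean(0)-a.mean(0);print('yaw',np.degrees(np.arctan2(d[1],d[0])))
m=L('mouth',[[122,183],[293,183]],.082)
L('mouth full',[[97,183],[320,183]],.082)
L('outer',[[98,68],[316,66]],.082)
l=L('lip',[[180,460],[242,460]],.0705)
L('top',[[180,490],[242,490]],.079)
d=l.mean(0)-m.mean(0);print(np.linalg.norm(d[:2]),np.degrees(np.arctan2(d[1],d[0])))
E
```

```text
[ 0.27668545 -0.05099335 -0.95960661] [ 0.5069654  -0.08525019  0.39250952]
rail in near [[552.8, -110.6], [559.3, -74.9]] mid [556.1 -92.7] w 36.4
rail in far [[619.2, -121.9], [625.4, -87.5]] mid [ 622.3 -104.7] w 34.9
yaw -10.218279371198834
rail out near [[552.0, -115.0], [560.2, -70.1]] mid [556.1 -92.5] w 45.7
rail out far [[620.0, -128.2], [628.4, -81.6]] mid [ 624.2 -104.9] w 47.3
yaw -10.300606252329498
mouth [[547.6, -109.6], [553.8, -75.5]] mid [550.7 -92.5] w 34.7
mouth full [[546.7, -114.6], [554.8, -70.1]] mid [550.8 -92.3] w 45.2
outer [[524.4, -109.9], [531.7, -67.2]] mid [528.  -88.5] w 43.3
lip [[611.7, -109.7], [614.1, -96.2]] mid [ 612.9 -103. ] w 13.7
top [[615.6, -110.4], [618.0, -97.1]] mid [ 616.8 -103.7] w 13.5
0.06303725535885542 -9.52893566699834
```

```bash
python3 - <<'E'
from h import *
from rig import r
s=r.get_state()
for t,l in plan(s['ee_pos'],s['orientation'],[.467,.317,.15],180,0,8):print([float(x) for x in t],[float(x) for x in l])
E
```

```text
[-0.0, -0.01, -1.3] [22.9, 48.7, 12.5]
[-0.0, -0.01, -1.3] [21.8, 49.2, 12.5]
[-0.0, -0.01, -1.3] [20.7, 49.7, 12.5]
[-0.0, -0.01, -1.3] [19.5, 50.2, 12.5]
[-0.0, -0.01, -1.3] [18.4, 50.6, 12.5]
[-0.0, -0.01, -1.3] [17.2, 51.0, 12.5]
[-0.0, -0.01, -1.3] [16.1, 51.4, 12.5]
[-0.0, -0.01, -1.3] [14.9, 51.7, 12.5]
```

Call:
drive_tool([
  {"twist": [0,0,-1.3],"travel": [23,48.5,5],"jaw": 1},
  {"twist": [0,0,-1.3],"travel": [22,49,10],"jaw": 1},
  {"twist": [0,0,-1.3],"travel": [20.5,49.5,12.5],"jaw": 1},
  {"twist": [0,0,-1.3],"travel": [19.5,50,12.5],"jaw": 1},
  {"twist": [0,0,-1.3],"travel": [18.5,50.5,15],"jaw": 1},
  {"twist": [0,0,-1.3],"travel": [17,51,15],"jaw": 1},
  {"twist": [0,0,-1.3],"travel": [16,51.5,15],"jaw": 1},
  {"twist": [0,0,-1.3],"travel": [15,51.5,15],"jaw": 1},
])

```text
clock: 3.45
ee_pos: [0.4667, 0.3167, 0.1504]
orientation: [0.0, 1.0, -0.0, 0.0]
force: [0.8, -0.5, 1.1]
opening: 0.0853
```

Call:
drive_tool([
  {"twist": [0,0,0],"travel": [0,0,0],"jaw": 1},
  {"twist": [0,0,0],"travel": [0,0,0],"jaw": 1},
])

```text
clock: 3.7
ee_pos: [0.4671, 0.3153, 0.1506]
orientation: [-0.0, 1.0, -0.0, 0.0]
force: [-1.0, -1.0, 0.5]
opening: 0.0853
```

```bash
python3 look.py w2 wrist
```

```text
3.7 (array([467.1, 315.3, 150.6]), 'x', array([-1., -0., -0.]), 'z', array([ 0.   , -0.001, -1.   ])) F [-0.97 -0.97  0.45] T [-0.01  0.02 -0.01] 0.0852729489409537 [ 0.48  0.39 -0.11  1.07 -0.    0.48]
```

View pics/w2.png

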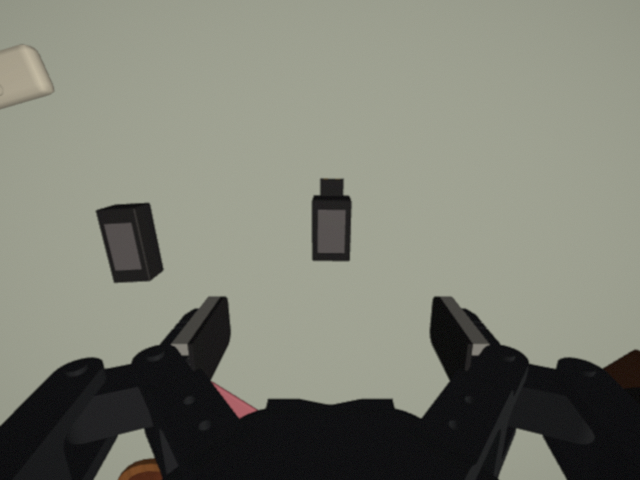

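```bash
python3 - <<'E'
import cv2,numpy as np
im=cv2.imread('pics/w2.png')
b=cv2.resize(im[170:270,295:370],None,fx=6,fy=6,interpolation=cv2.INTER_CUBIC)
b=np.clip((b/255.)**0.6*255,0,255).astype('uint8')
cv2.imwrite('pics/zd.png',b)
E
```

```text
(no output)
```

View pics/zd.png

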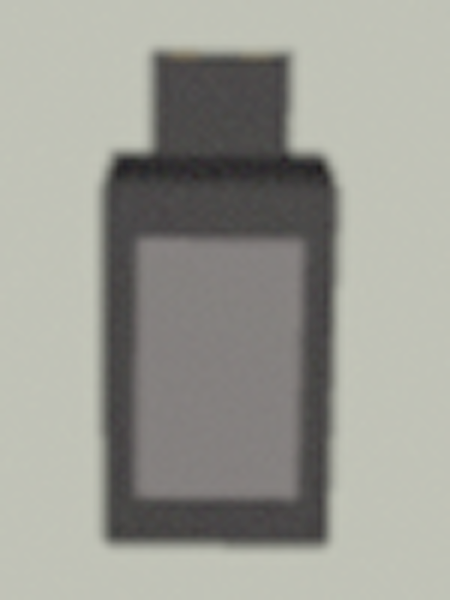

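```bash
python3 - <<'E'
from h import *
import pickle
s,p=pickle.load(open('pics/w2.pkl','rb'))
z=lambda a:(np.atleast_2d(a)/6+[295,170]-.42)
q=ray(p,z([[107,183],[335,183],[107,543],[327,543]]),.026);print(np.round(q*1000,1),q.mean(0))
t=ray(p,z([[154,53],[291,54]]),.005);print(np.round(t*1000,1),t.mean(0))
d=q.mean(0)-t.mean(0);print(np.degrees(np.arctan2(d[1],d[0])),np.linalg.norm(d[:2]))
E
```

```text
[[441.9 302.2  26. ]
 [441.9 332.3  26. ]
 [492.3 301.5  26. ]
 [492.3 332.1  26. ]] [0.46711223 0.31702905 0.026     ]
[[427.2 307.9   5. ]
 [427.4 327.1   5. ]] [0.42729571 0.31749452 0.005     ]
-0.6697773230492506 0.039819237350571635
```

Call:
drive_tool([
  {"twist": [0,0,0.5],"travel": [0,1.7,30],"jaw": 1},
  {"twist": [0,0,0],"travel": [0,0,40],"jaw": 1},
  {"twist": [0,0,0],"travel": [0,0,35],"jaw": 0.5},
  {"twist": [0,0,0],"travel": [0,0,22],"jaw": 0.2},
  {"twist": [0,0,0],"travel": [0,0,10],"jaw": 0.0},
  {"twist": [0,0,0],"travel": [0,0,0],"jaw": 0.0},
  {"twist": [0,0,0],"travel": [0,0,0],"jaw": 0.0},
], newtons=40)

```text
clock: 4.62
ee_pos: [0.4682, 0.3183, 0.0148]
orientation: [0.004, 1.0, 0.0, 0.001]
force: [0.3, -0.1, 1.3]
opening: 0.0427
```

```bash
python3 look.py w3 wrist; python3 - <<'E'
import cv2
im=cv2.imread('pics/w3.png');cv2.imwrite('pics/w3.png',im)
E
```

```text
4.625 (array([468.2, 318.3,  14.8]), 'x', array([-1.   ,  0.008, -0.002]), 'z', array([ 0.002,  0.001, -1.   ])) F [ 0.3  -0.08  1.32] T [-0.03 -0.01  0.02] 0.04268887198677434 [ 0.49  0.52 -0.3   0.75 -0.    0.49]
```

View pics/w3.png

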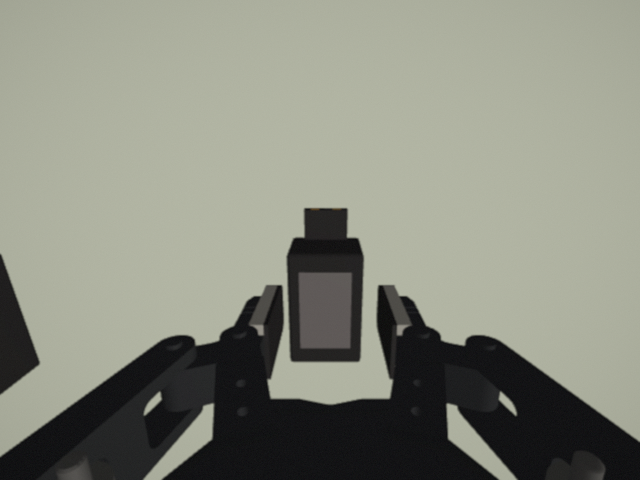

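Call:
drive_tool([
  {"twist": [0,0,0],"travel": [0,-1.5,2],"jaw": 0.0},
  {"twist": [0,0,0],"travel": [0,0,0],"jaw": 0},
  {"twist": [0,0,0],"travel": [0,0,0],"jaw": -0.5},
  {"twist": [0,0,0],"travel": [0,0,0],"jaw": -0.5},
  {"twist": [0,0,0],"travel": [0,0,0],"jaw": -0.5},
], newtons=40)

```text
clock: 5.3
ee_pos: [0.4672, 0.3169, 0.0118]
orientation: [0.004, 1.0, 0.0, 0.0]
force: [0.1, -0.2, 3.8]
opening: 0.0308
```

```bash
python3 look.py w4 wrist; python3 - <<'E'
from rig import r
for i in range(3): r.read_camera('wrist'); print(r.get_state()['ee_pos'])
E
```

```text
5.3 (array([467.2, 316.9,  11.8]), 'x', array([-1.   ,  0.007, -0.001]), 'z', array([ 0.001,  0.   , -1.   ])) F [ 0.11 -0.22  3.83] T [-0.01  0.05  0.01] 0.03079845848990667 [ 0.48  0.52 -0.31  0.75 -0.    0.49]
[0.46717028 0.31689663 0.01178151]
[0.46721025 0.31688025 0.01180439]
[0.46717166 0.31688707 0.01175937]
```

View pics/w4.png

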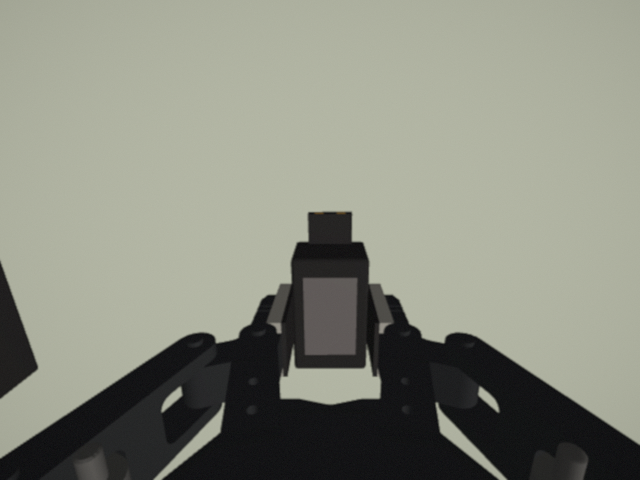

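Call:
drive_tool([
  {"twist": [0,0,0],"travel": [0,0,-20],"jaw": -0.5},
  {"twist": [0,0,0],"travel": [0,0,-40],"jaw": -0.5},
  {"twist": [0,0,0],"travel": [0,0,-45],"jaw": -0.5},
  {"twist": [0,0,0],"travel": [0,0,-35],"jaw": -0.5},
  {"twist": [0,0,0],"travel": [0,0,0],"jaw": -0.5},
])

```text
clock: 6.12
ee_pos: [0.4688, 0.3176, 0.1541]
orientation: [0.004, 1.0, 0.001, 0.002]
force: [-1.1, 1.0, -1.0]
opening: 0.0308
```

```bash
python3 look.py w5 wrist; python3 - <<'E'
from h import *
from rig import r
s=r.get_state()
for t,l in plan(s['ee_pos'],s['orientation'],[.5909,-.0992,.150],169.9,0,9):print([float(x) for x in t],[float(x) for x in l])
E
```

```text
6.125 (array([468.8, 317.6, 154.1]), 'x', array([-1.   ,  0.007, -0.005]), 'z', array([ 0.005,  0.002, -1.   ])) F [-1.13  1.   -1.  ] T [ 0.02 -0.03 -0.04] 0.030759985406774167 [ 0.48  0.39 -0.11  1.07 -0.    0.49]
[0.01, 0.01, 1.08] [-14.0, -46.1, 0.2]
[0.01, 0.01, 1.08] [-14.9, -45.9, 0.2]
[0.01, 0.01, 1.08] [-15.8, -45.6, 0.2]
[0.01, 0.01, 1.08] [-16.6, -45.3, 0.2]
[0.01, 0.01, 1.08] [-17.5, -45.0, 0.2]
[0.01, 0.01, 1.08] [-18.3, -44.6, 0.2]
[0.01, 0.01, 1.08] [-19.1, -44.3, 0.2]
[0.01, 0.01, 1.08] [-20.0, -43.9, 0.2]
[0.01, 0.01, 1.08] [-20.8, -43.5, 0.2]
```

View pics/w5.png

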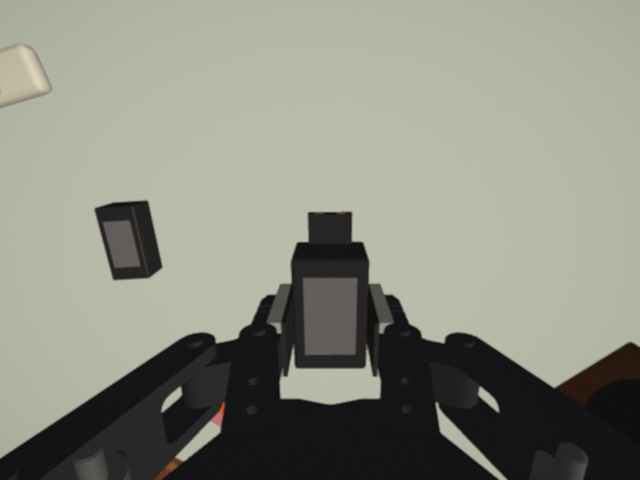

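Call:
drive_tool([
  {"twist": [0,0,1.1],"travel": [-14,-46,0],"jaw": -0.5},
  {"twist": [0,0,1.1],"travel": [-15,-46,0],"jaw": -0.5},
  {"twist": [0,0,1.1],"travel": [-16,-45.5,0],"jaw": -0.5},
  {"twist": [0,0,1.1],"travel": [-16.5,-45.5,0],"jaw": -0.5},
  {"twist": [0,0,1.1],"travel": [-17.5,-45,0],"jaw": -0.5},
  {"twist": [0,0,1.1],"travel": [-18.5,-44.5,0],"jaw": -0.5},
  {"twist": [0,0,1.1],"travel": [-19,-44.5,0],"jaw": -0.5},
  {"twist": [0,0,1],"travel": [-20,-44,0],"jaw": -0.5},
])

```text
clock: 7.18
ee_pos: [0.575, -0.0551, 0.149]
orientation: [0.08, 0.997, 0.0, -0.002]
force: [0.9, -0.6, -1.0]
opening: 0.0307
```

Call:
drive_tool([
  {"twist": [0,0,1],"travel": [-21,-43.5,0],"jaw": -0.5},
  {"twist": [0,-8,0],"travel": [0,0,0],"jaw": -0.5},
  {"twist": [0,-8,0],"travel": [0,0,0],"jaw": -0.5},
  {"twist": [0,0,0],"travel": [0,0,0],"jaw": -0.5},
  {"twist": [0,0,0],"travel": [0,0,0],"jaw": -0.5},
  {"twist": [0,0,0],"travel": [0,0,0],"jaw": -0.5},
])

```text
clock: 7.92
ee_pos: [0.5931, -0.1009, 0.1533]
orientation: [0.087, 0.986, -0.013, 0.14]
force: [-0.6, 1.3, -0.3]
opening: 0.0312
```

```bash
python3 look.py w6 wrist
```

```text
7.925 (array([ 593.1, -100.9,  153.3]), 'x', array([-0.946,  0.168, -0.278]), 'z', array([ 0.274, -0.049, -0.96 ])) F [-0.63  1.28 -0.33] T [0.04 0.29 0.03] 0.03123037113437491 [-0.29  0.24 -0.37  0.68  0.03 -0.11]
```

View pics/w6.png

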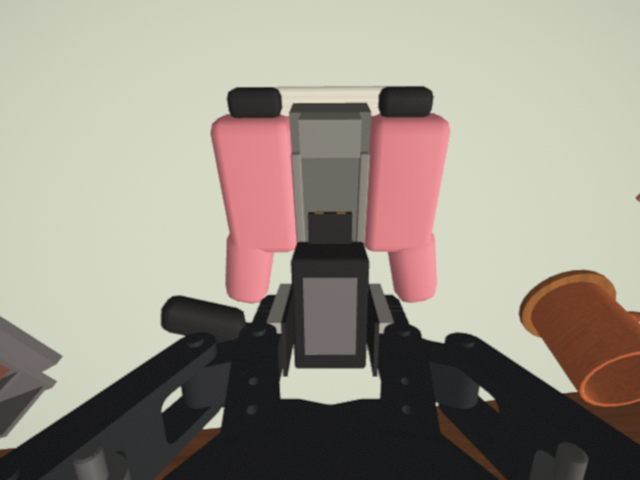

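```bash
python3 - <<'E'
import cv2,numpy as np
im=cv2.imread('pics/w6.png')
b=cv2.resize(im[95:255,275:385],None,fx=4,fy=4,interpolation=cv2.INTER_CUBIC)
b=np.clip((b/255.)**0.6*255,0,255).astype('uint8')[:600]
cv2.imwrite('pics/ze.png',b)
E
```

```text
(no output)
```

View pics/ze.png

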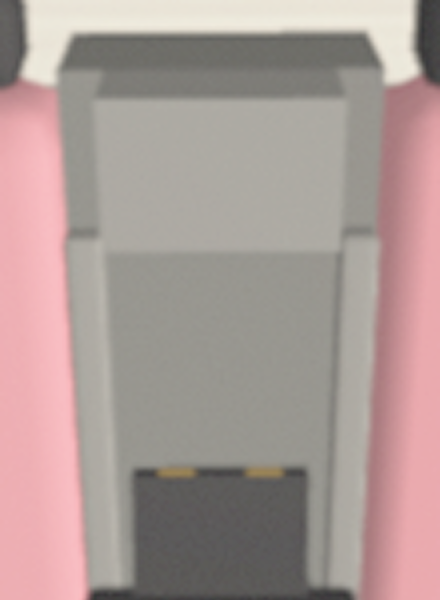

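```bash
python3 - <<'E'
from h import *
import pickle
s,p=pickle.load(open('pics/w6.pkl','rb'))
z=lambda a:(np.atleast_2d(a)/4.+[275,95]-.4)
ux=np.array([.9845,-.1754,0]);uy=np.array([.1754,.9845,0]);b0=np.array([.584,-.098,.064])
def L(n,a,h):
    q=ray(p,z(a),h)-b0; print(n,np.round(np.c_[q@ux,q@uy]*1000,1).tolist(),'mid',np.round(np.array([q.mean(0)@ux,q.mean(0)@uy])*1000,2))
L('mouth',[[104,252],[343,252]],.082)
L('pier',[[67,235],[380,235]],.082)
L('rail o n',[[70,240],[378,240]],.070)
L('rail o f',[[89,580],[361,580]],.070)
L('rail i n',[[106,255],[343,255]],.070)
L('rail i f',[[124,570],[331,570]],.070)
# tongue end: ray intersect given tool pose
Rt=R.from_quat(s['orientation']).as_matrix();t=s['ee_pos']
# pack coords: tool x=-packx, y = packy, z=-packz
def pk(x,y,zz): return t+Rt@(np.array([-x,y,-(zz-11.8)])/1000)
for P in [(-40,-10,5),(-40,10,5),(-26,-16,26),(-26,16,26),(26,-16,26),(26,16,26)]: print(P,proj(p,pk(*P)))
print(z([[134,470],[306,470]]))
q=t-b0;print('tcp in bay',q@ux,q@uy,q[2]);print('yaw tool-bay', np.degrees(np.arctan2(-Rt[:,0]@uy,-Rt[:,0]@ux)),'tilt',np.degrees(np.arcsin(Rt[2,0])))
E
```

```text
mouth [[-34.0, -17.0], [-34.0, 17.0]] mid [-3.402e+01 -1.000e-02]
pier [[-36.5, -22.1], [-36.5, 22.1]] mid [-3.649e+01 -2.000e-02]
rail o n [[-31.7, -23.1], [-31.8, 23.3]] mid [-31.73   0.08]
rail o f [[29.1, -23.3], [29.0, 24.1]] mid [29.03  0.4 ]
rail i n [[-29.4, -17.8], [-29.4, 18.1]] mid [-29.41   0.16]
rail i f [[27.0, -17.2], [26.9, 18.8]] mid [26.96  0.83]
(-40, -10, 5) [[305.48477414 213.04520632]]
(-40, 10, 5) [[350.23725377 213.09134056]]
(-26, -16, 26) [[287.52904602 258.38131707]]
(-26, 16, 26) [[367.6722644  258.45984703]]
(26, -16, 26) [[291.52389381 369.27181102]]
(26, 16, 26) [[363.847418   369.33365976]]
[[308.1 212.1]
 [351.1 212.1]]
tcp in bay 0.009483757871204807 -0.0012075455500850276 0.08929765663447142
yaw tool-bay 0.009500266088613542 tilt -16.1697472154227
```

Call:
drive_tool([
  {"twist": [0,0,0],"travel": [6,0.3,18],"jaw": -0.5},
  {"twist": [0,0,0],"travel": [7,0,20],"jaw": -0.5},
  {"twist": [0,0,0],"travel": [3.7,0,12],"jaw": -0.5},
  {"twist": [0,0,0],"travel": [0,0,0],"jaw": -0.5},
  {"twist": [0,0,0],"travel": [0,0,0],"jaw": -0.5},
  {"twist": [0,0,0],"travel": [0,0,0],"jaw": -0.5},
])

```text
clock: 8.72
ee_pos: [0.5889, -0.0997, 0.1]
orientation: [0.087, 0.986, -0.013, 0.14]
force: [-0.6, 0.3, -1.5]
opening: 0.0308
```

```bash
cat > st.py <<'E'
from h import *
from rig import r
ux=np.array([.9845,-.1754,0]);uy=np.array([.1754,.9845,0]);b0=np.array([.584,-.098,.064])
s=r.get_state()
def bay(s):
    t=s['ee_pos'];Rt=R.from_quat(s['orientation']).as_matrix();q=t-b0
    tilt=np.degrees(np.arcsin(-Rt[2,0]))
    E=q+Rt@(np.array([40,0,11.8])/1000)
    tab=q+Rt@(np.array([-32,0,11.8])/1000)
    f=lambda v:np.round(np.array([v@ux,v@uy,v[2]])*1000,1)
    print('t',round(s['clock'],2),'tcp',f(q),'tilt',round(tilt,2),'tongue corner',f(E),'tab corner',f(tab),'F bay',np.round([s['force']@ux,s['force']@uy,s['force'][2]],1),'T',np.round(s['wrist_torque'],2),'yaw',round(np.degrees(np.arctan2(-Rt[:,0]@uy,-Rt[:,0]@ux)),2),'open',round(s['opening'],4))
bay(s)
E
python3 st.py; python3 look.py w7 wrist; python3 look.py s7 scene; python3 st.py
python3 - <<'E'
import cv2,numpy as np
im=cv2.imread('pics/s7.png')
b=cv2.resize(im[120:270,90:290],None,fx=3.5,fy=3.5,interpolation=cv2.INTER_CUBIC)
b=np.clip((b/255.)**0.6*255,0,255).astype('uint8')
cv2.imwrite('pics/s7z.png',b)
E
```

```text
t 8.72 tcp [ 5.1 -0.8 36. ] tilt 16.11 tongue corner [-30.   -0.8  13.5] tab corner [39.1 -0.8 33.5] F bay [-0.6  0.2 -1.5] T [0.04 0.25 0.02] yaw -0.0 open 0.0308
8.725 (array([588.9, -99.7, 100. ]), 'x', array([-0.946,  0.169, -0.278]), 'z', array([ 0.273, -0.049, -0.961])) F [-0.59  0.33 -1.47] T [0.04 0.25 0.02] 0.030817428994022327 [-0.29  0.28 -0.47  0.55  0.03 -0.11]
8.775 (array([588.8, -99.6,  99.9]), 'x', array([-0.946,  0.169, -0.277]), 'z', array([ 0.273, -0.049, -0.961])) F [-0.73 -0.61 -1.4 ] T [ 0.05  0.26 -0.03] 0.031048705430045617 [-0.29  0.28 -0.47  0.55  0.03 -0.11]
t 8.82 tcp [ 4.7 -0.8 35.7] tilt 16.08 tongue corner [-30.4  -0.8  13.2] tab corner [38.8 -0.8 33.2] F bay [ 0.3 -0.1 -0.6] T [0.1  0.28 0.01] yaw -0.01 open 0.0309
```

View pics/w7.png

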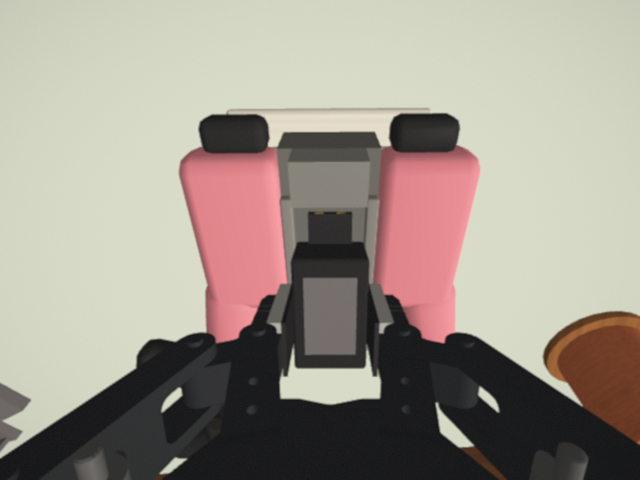

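View pics/s7z.png

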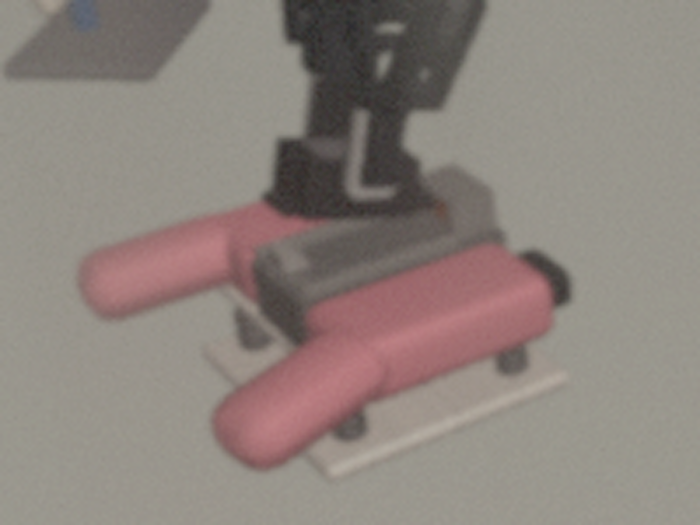

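Call:
drive_tool([
  {"twist": [0,0,0],"travel": [0.8,0,5],"jaw": -0.5},
  {"twist": [0,0,0],"travel": [0.8,0,4],"jaw": -0.5},
  {"twist": [0,0,0],"travel": [0,0,0],"jaw": -0.5},
  {"twist": [0,0,0],"travel": [0,0,0],"jaw": -0.5},
])

```text
clock: 9.32
ee_pos: [0.5888, -0.0996, 0.0896]
orientation: [0.087, 0.986, -0.012, 0.139]
force: [1.1, 0.1, -0.2]
opening: 0.0309
```

```bash
python3 st.py; python3 look.py w8 wrist
```

```text
t 9.32 tcp [ 5.  -0.7 25.6] tilt 15.99 tongue corner [-30.2  -0.7   3.2] tab corner [39.  -0.7 23.1] F bay [ 1.1  0.3 -0.2] T [ 0.04  0.23 -0.02] yaw -0.01 open 0.0309
9.325 (array([588.8, -99.6,  89.6]), 'x', array([-0.946,  0.169, -0.275]), 'z', array([ 0.271, -0.048, -0.961])) F [ 1.15  0.11 -0.16] T [ 0.04  0.23 -0.02] 0.030900814018180622 [-0.29  0.29 -0.48  0.52  0.03 -0.11]
```

View pics/w8.png

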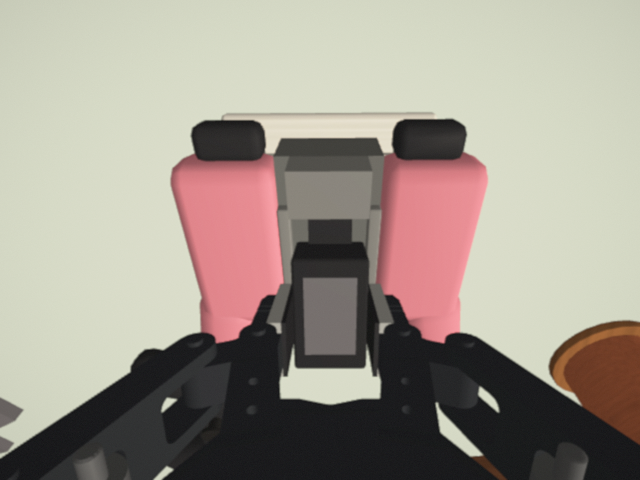

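Call:
drive_tool([
  {"twist": [0,0,0],"travel": [1.92,0,-0.55],"jaw": -0.5},
  {"twist": [0,0,0],"travel": [1.92,0,-0.55],"jaw": -0.5},
  {"twist": [0,0,0],"travel": [1.92,0,-0.55],"jaw": -0.5},
  {"twist": [0,0,0],"travel": [0.96,0,-0.28],"jaw": -0.5},
  {"twist": [0,0,0],"travel": [0,0,0],"jaw": -0.5},
  {"twist": [0,0,0],"travel": [0,0,0],"jaw": -0.5},
])

```text
clock: 10.12
ee_pos: [0.5821, -0.0984, 0.0898]
orientation: [0.087, 0.986, -0.012, 0.139]
force: [-0.2, 0.4, 0.4]
opening: 0.0306
```

```bash
python3 st.py; python3 -c "
from rig import r
r.read_camera('top')"; python3 st.py
```

```text
t 10.12 tcp [-1.9 -0.7 25.8] tilt 16.01 tongue corner [-37.   -0.7   3.4] tab corner [32.2 -0.7 23.3] F bay [-0.3  0.3  0.4] T [0.05 0.19 0.01] yaw -0.01 open 0.0306
t 10.18 tcp [-1.8 -0.7 25.8] tilt 16.01 tongue corner [-37.   -0.7   3.4] tab corner [32.2 -0.7 23.3] F bay [-0.2 -0.1 -0.3] T [ 0.06  0.19 -0.02] yaw -0.01 open 0.0314
```

Call:
drive_tool([
  {"twist": [0,0,0],"travel": [0.96,0,-0.28],"jaw": -0.5},
  {"twist": [0,0,0],"travel": [0.96,0,-0.28],"jaw": -0.5},
  {"twist": [0,0,0],"travel": [0,0,0],"jaw": -0.5},
  {"twist": [0,0,0],"travel": [0,0,0],"jaw": -0.5},
])

```text
clock: 10.68
ee_pos: [0.5807, -0.0981, 0.0902]
orientation: [0.087, 0.986, -0.012, 0.139]
force: [4.2, -1.0, -1.0]
opening: 0.0309
```

```bash
python3 st.py; python3 -c "
from rig import r
r.read_camera('top')"; python3 st.py
```

```text
t 10.68 tcp [-3.2 -0.7 26.2] tilt 16.07 tongue corner [-38.4  -0.7   3.8] tab corner [30.8 -0.7 23.7] F bay [ 4.3 -0.2 -1. ] T [ 0.01 -0.51  0.  ] yaw -0.01 open 0.0309
t 10.72 tcp [-3.3 -0.7 26.1] tilt 16.07 tongue corner [-38.5  -0.7   3.7] tab corner [30.7 -0.7 23.7] F bay [ 2.3 -0.  -1.1] T [-0.08 -0.49  0.05] yaw -0.01 open 0.0309
```

Call:
drive_tool([
  {"twist": [0,1,0],"travel": [-0.05,0,1.07],"jaw": -0.5},
  {"twist": [0,1,0],"travel": [-0.05,0,1.07],"jaw": -0.5},
  {"twist": [0,1,0],"travel": [-0.05,0,1.07],"jaw": -0.5},
  {"twist": [0,1,0],"travel": [-0.05,0,1.07],"jaw": -0.5},
  {"twist": [0,1,0],"travel": [-0.05,0,1.07],"jaw": -0.5},
  {"twist": [0,0,0],"travel": [0,0,0],"jaw": -0.5},
  {"twist": [0,0,0],"travel": [0,0,0],"jaw": -0.5},
])

```text
clock: 11.6
ee_pos: [0.5816, -0.0983, 0.0846]
orientation: [0.088, 0.992, -0.009, 0.096]
force: [3.6, -0.8, 0.4]
opening: 0.0309
```

```bash
python3 st.py; python3 -c "
from rig import r
r.read_camera('top')"; python3 st.py
```

```text
t 11.6 tcp [-2.3 -0.7 20.6] tilt 11.01 tongue corner [-39.4  -0.7   1.4] tab corner [31.3 -0.8 15.1] F bay [ 3.6 -0.1  0.4] T [-0.16 -0.71  0.03] yaw -0.01 open 0.0309
t 11.65 tcp [-2.4 -0.7 20.6] tilt 11.01 tongue corner [-39.4  -0.7   1.4] tab corner [31.3 -0.7 15.2] F bay [ 3.8 -0.4  1.3] T [-0.09 -0.73 -0.03] yaw -0.01 open 0.0311
```

Call:
drive_tool([
  {"twist": [0,1,0],"travel": [-0.2,0,0.95],"jaw": -0.5},
  {"twist": [0,1,0],"travel": [-0.2,0,0.95],"jaw": -0.5},
  {"twist": [0,0,0],"travel": [0,0,0],"jaw": -0.5},
  {"twist": [0,0,0],"travel": [0,0,0],"jaw": -0.5},
])

```text
clock: 12.15
ee_pos: [0.5823, -0.0984, 0.0827]
orientation: [0.088, 0.993, -0.007, 0.078]
force: [3.5, -0.5, 1.4]
opening: 0.0307
```

```bash
python3 st.py; python3 -c "
from rig import r
r.read_camera('top')"; python3 st.py
```

```text
t 12.15 tcp [-1.6 -0.7 18.7] tilt 8.99 tongue corner [-39.3  -0.7   0.8] tab corner [31.8 -0.7 12. ] F bay [3.6 0.1 1.4] T [-0.17 -0.7   0.03] yaw -0.01 open 0.0307
t 12.2 tcp [-1.7 -0.7 18.7] tilt 8.99 tongue corner [-39.4  -0.7   0.8] tab corner [31.7 -0.8 12.1] F bay [3.2 0.2 1. ] T [-0.15 -0.65  0.04] yaw -0.01 open 0.031
```

Call:
drive_tool([
  {"twist": [0,1,0],"travel": [-0.2,0,0.85],"jaw": -0.5},
  {"twist": [0,0.5,0],"travel": [-0.1,0,0.4],"jaw": -0.5},
  {"twist": [0,0,0],"travel": [0,0,0],"jaw": -0.5},
  {"twist": [0,0,0],"travel": [0,0,0],"jaw": -0.5},
])

```text
clock: 12.7
ee_pos: [0.5828, -0.0985, 0.0816]
orientation: [0.088, 0.994, -0.006, 0.065]
force: [3.9, -1.0, 1.9]
opening: 0.0306
```

```bash
python3 st.py; python3 look.py s9 scene; python3 st.py;python3 - <<'E'
import cv2,numpy as np
im=cv2.imread('pics/s9.png')
b=cv2.resize(im[120:270,90:290],None,fx=3.5,fy=3.5,interpolation=cv2.INTER_CUBIC)
b=np.clip((b/255.)**0.6*255,0,255).astype('uint8')
cv2.imwrite('pics/s9z.png',b)
E
```

```text
t 12.7 tcp [-1.1 -0.7 17.6] tilt 7.5 tongue corner [-39.3  -0.7   0.7] tab corner [32.1 -0.7 10.1] F bay [ 4.  -0.3  1.9] T [-0.17 -0.72  0.03] yaw -0.01 open 0.0306
12.7 (array([582.8, -98.5,  81.6]), 'x', array([-0.976,  0.174, -0.131]), 'z', array([ 0.128, -0.023, -0.991])) F [ 3.89 -0.98  1.91] T [-0.17 -0.72  0.03] 0.0305701415568905 [-0.28  0.39 -0.31  0.73  0.01 -0.1 ]
t 12.75 tcp [-1.2 -0.7 17.6] tilt 7.5 tongue corner [-39.3  -0.7   0.7] tab corner [32.  -0.7 10.1] F bay [ 3.3 -0.7  1.2] T [-0.13 -0.64  0.02] yaw -0.01 open 0.0308
```

View pics/s9z.png

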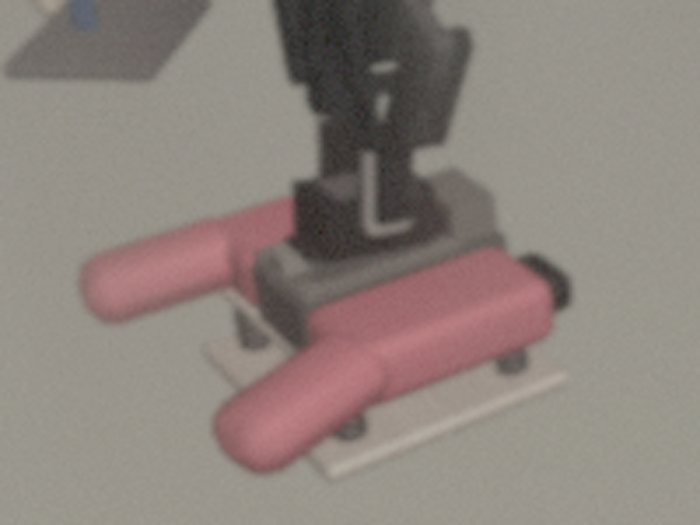

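Call:
drive_tool([
  {"twist": [0,1,0],"travel": [-0.2,0,0.75],"jaw": -0.5},
  {"twist": [0,0,0],"travel": [0,0,0],"jaw": -0.5},
  {"twist": [0,0,0],"travel": [0,0,0],"jaw": -0.5},
])

```text
clock: 13.12
ee_pos: [0.5827, -0.0984, 0.0806]
orientation: [0.088, 0.995, -0.005, 0.056]
force: [3.0, -1.0, 0.9]
opening: 0.0311
```

```bash
python3 st.py; python3 -c "
from rig import r
r.read_camera('top')"; python3 st.py
```

```text
t 13.12 tcp [-1.3 -0.7 16.6] tilt 6.45 tongue corner [-39.7  -0.7   0.4] tab corner [31.9 -0.7  8.5] F bay [ 3.1 -0.4  0.9] T [-0.04 -0.44 -0.05] yaw -0.01 open 0.0311
t 13.18 tcp [-1.2 -0.7 16.7] tilt 6.46 tongue corner [-39.7  -0.7   0.5] tab corner [31.9 -0.7  8.6] F bay [3.1 0.2 1.6] T [-0.1  -0.4   0.05] yaw -0.01 open 0.031
```

Call:
drive_tool([
  {"twist": [0,0.6,0],"travel": [-0.1,0,0.5],"jaw": -0.5},
  {"twist": [0,0,0],"travel": [0,0,0],"jaw": -0.5},
  {"twist": [0,0,0],"travel": [0,0,0],"jaw": -0.5},
])

```text
clock: 13.55
ee_pos: [0.5827, -0.0984, 0.0801]
orientation: [0.088, 0.995, -0.005, 0.051]
force: [0.7, 0.3, 0.9]
opening: 0.0308
```

```bash
python3 st.py; python3 -c "
from rig import r
r.read_camera('top')"; python3 st.py
```

```text
t 13.55 tcp [-1.2 -0.7 16.1] tilt 5.84 tongue corner [-39.8  -0.7   0.3] tab corner [31.8 -0.7  7.6] F bay [0.6 0.4 0.9] T [-0.12 -0.15  0.04] yaw -0.01 open 0.0308
t 13.6 tcp [-1.2 -0.7 16.2] tilt 5.85 tongue corner [-39.8  -0.7   0.4] tab corner [31.8 -0.7  7.7] F bay [1.  0.3 1.9] T [-0.1  -0.14 -0.02] yaw -0.01 open 0.0305
```

Call:
drive_tool([
  {"twist": [0,0,0],"travel": [0,0,0],"jaw": -0.2},
  {"twist": [0,0,0],"travel": [0,0,0],"jaw": 0},
  {"twist": [0,0,0],"travel": [0,0,0],"jaw": 0},
  {"twist": [0,0,0],"travel": [0,0,-20],"jaw": 0},
  {"twist": [0,0,0],"travel": [0,0,-30],"jaw": 0},
  {"twist": [0,0,0],"travel": [0,0,-20],"jaw": 0},
  {"twist": [0,0,0],"travel": [0,0,0],"jaw": 0},
  {"twist": [0,0,0],"travel": [0,0,0],"jaw": -1},
])

```text
clock: 14.6
ee_pos: [0.5756, -0.0971, 0.1491]
orientation: [0.088, 0.995, -0.004, 0.051]
force: [0.0, 0.7, -0.4]
opening: 0.0259
```

```bash
python3 st.py; python3 look.py w10 wrist; python3 look.py s10 scene;python3 - <<'E'
import cv2,numpy as np
im=cv2.imread('pics/s10.png')
b=cv2.resize(im[120:270,90:290],None,fx=3.5,fy=3.5,interpolation=cv2.INTER_CUBIC)
b=np.clip((b/255.)**0.6*255,0,255).astype('uint8')
cv2.imwrite('pics/s10z.png',b)
E
```

```text
t 14.6 tcp [-8.4 -0.6 85.1] tilt 5.83 tongue corner [-47.   -0.6  69.3] tab corner [24.6 -0.6 76.6] F bay [-0.1  0.7 -0.4] T [0.01 0.09 0.07] yaw -0.01 open 0.0259
14.6 (array([575.6, -97.1, 149.1]), 'x', array([-0.979,  0.175, -0.102]), 'z', array([ 0.1  , -0.018, -0.995])) F [ 0.04  0.74 -0.41] T [0.01 0.09 0.07] 0.025911293177853977 [-0.28  0.34 -0.19  0.93  0.01 -0.1 ]
14.65 (array([575.3, -97.1, 148.7]), 'x', array([-0.979,  0.175, -0.101]), 'z', array([ 0.099, -0.018, -0.995])) F [-0.03 -0.34 -0.46] T [ 0.03  0.12 -0.01] 0.017961673132426248 [-0.28  0.34 -0.19  0.93  0.01 -0.1 ]
```

View pics/w10.png

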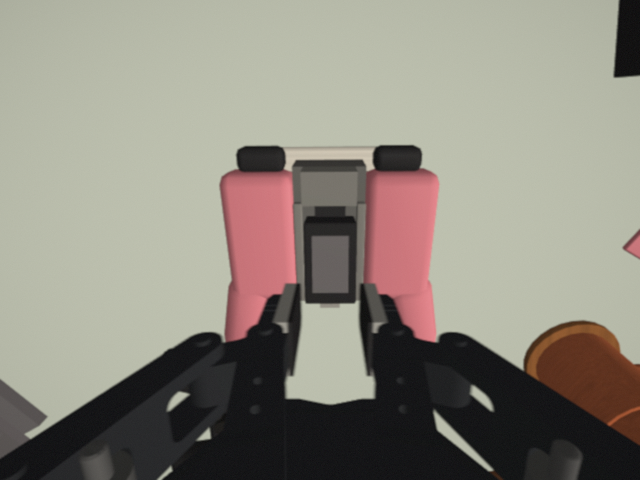

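View pics/s10z.png

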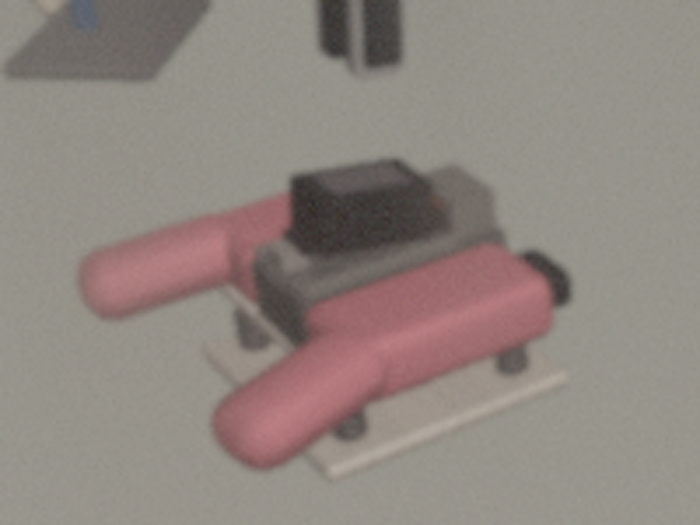

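Call:
drive_tool([
  {"twist": [0,5.8,0],"travel": [0,0,0],"jaw": -1},
  {"twist": [0,0,0],"travel": [-12,0.3,15],"jaw": -1},
  {"twist": [0,0,0],"travel": [-13,0.3,20],"jaw": -1},
  {"twist": [0,0,0],"travel": [0,0,5],"jaw": -1},
  {"twist": [0,0,0],"travel": [0,0,0],"jaw": -1},
  {"twist": [0,0,0],"travel": [0,0,0],"jaw": -1},
])

```text
clock: 15.45
ee_pos: [0.6009, -0.1011, 0.1107]
orientation: [0.088, 0.996, -0.0, 0.001]
force: [-0.3, 0.3, 0.1]
opening: -0.0002
```

```bash
python3 st.py; python3 look.py w11 wrist; python3 look.py s11 scene; python3 st.py; python3 - <<'E'
import cv2,numpy as np
im=cv2.imread('pics/s11.png')
b=cv2.resize(im[120:270,90:290],None,fx=3.5,fy=3.5,interpolation=cv2.INTER_CUBIC)
b=np.clip((b/255.)**0.6*255,0,255).astype('uint8')
cv2.imwrite('pics/s11z.png',b)
E
```

```text
t 15.45 tcp [17.2 -0.1 46.7] tilt 0.17 tongue corner [-22.8  -0.1  34.8] tab corner [49.2 -0.1 35. ] F bay [-0.3  0.2  0.1] T [ 0.02 -0.01 -0.06] yaw -0.01 open -0.0002
15.45 (array([ 600.9, -101.1,  110.7]), 'x', array([-0.984,  0.176, -0.003]), 'z', array([ 0.003, -0.001, -1.   ])) F [-0.28  0.3   0.07] T [ 0.02 -0.01 -0.06] -0.00017664534727077807 [-0.27  0.5  -0.04  1.02  0.   -0.09]
15.5 (array([ 601.1, -101.2,  110.9]), 'x', array([-0.984,  0.176, -0.003]), 'z', array([ 0.003, -0.001, -1.   ])) F [ 0.24  0.8  -0.35] T [-0.    0.01  0.01] -0.0002375271985565855 [-0.27  0.5  -0.04  1.02  0.   -0.09]
t 15.55 tcp [17.5 -0.1 47. ] tilt 0.2 tongue corner [-22.5  -0.1  35.1] tab corner [49.5 -0.1 35.3] F bay [0.4 0.5 0. ] T [-0.01 -0.02  0.  ] yaw -0.01 open -0.0002
```

View pics/w11.png

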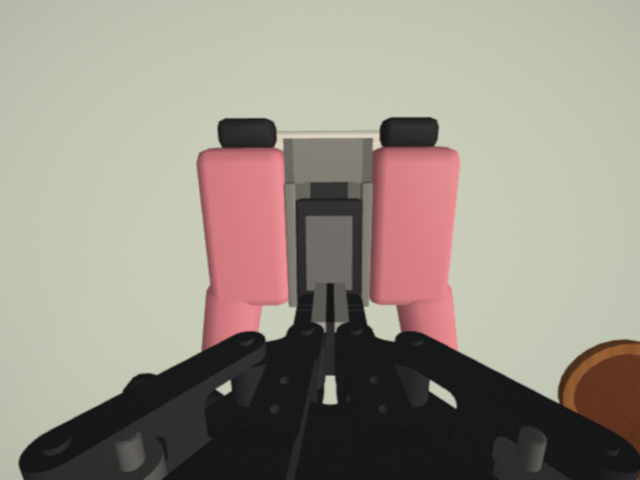

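View pics/s11z.png

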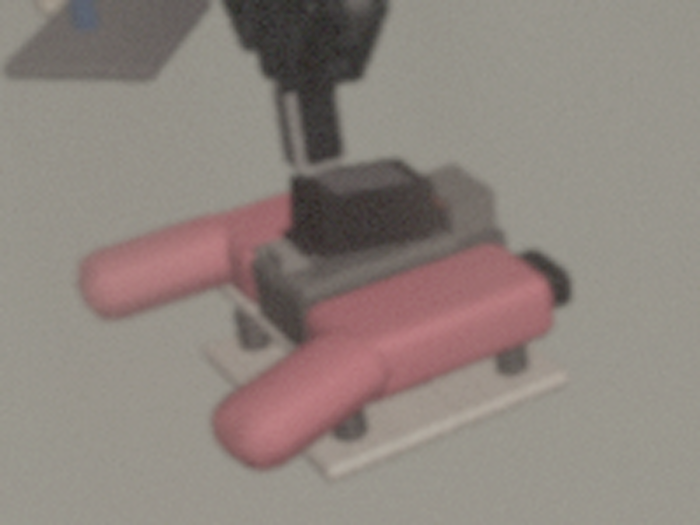

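Call:
drive_tool([
  {"twist": [0,0,0],"travel": [0,0,7],"jaw": -1},
  {"twist": [0,0,0],"travel": [0,0,5],"jaw": -1},
  {"twist": [0,0,0],"travel": [0,0,2],"jaw": -1},
  {"twist": [0,0,0],"travel": [0,0,0],"jaw": -1},
])

```text
clock: 16.05
ee_pos: [0.6013, -0.1012, 0.0963]
orientation: [0.088, 0.996, -0.0, 0.001]
force: [1.7, -0.7, 2.7]
opening: 0.0002
```

Call:
drive_tool([
  {"twist": [0,0,0],"travel": [0,0,1.5],"jaw": -1},
  {"twist": [0,0,0],"travel": [0,0,1.5],"jaw": -1},
  {"twist": [0,0,0],"travel": [0,0,0],"jaw": -1},
])

```text
clock: 16.42
ee_pos: [0.6011, -0.1011, 0.0932]
orientation: [0.088, 0.996, -0.0, 0.001]
force: [1.2, 0.2, 3.7]
opening: -0.0
```

```bash
python3 st.py
```

```text
t 16.43 tcp [17.4 -0.1 29.2] tilt 0.12 tongue corner [-22.6  -0.1  17.3] tab corner [49.4 -0.1 17.4] F bay [1.2 0.4 3.7] T [-0.03 -0.2  -0.01] yaw -0.01 open -0.0
```

Call:
drive_tool([
  {"twist": [0,0,0],"travel": [0,0,1],"jaw": -1},
  {"twist": [0,0,0],"travel": [0,0,1],"jaw": -1},
  {"twist": [0,0,0],"travel": [0,0,1],"jaw": -1},
  {"twist": [0,0,0],"travel": [0,0,0],"jaw": -1},
])

```text
clock: 16.92
ee_pos: [0.6009, -0.1011, 0.0901]
orientation: [0.088, 0.996, -0.0, 0.001]
force: [0.5, 0.1, 4.9]
opening: 0.0003
```

Call:
drive_tool([
  {"twist": [0,0,0],"travel": [0,0,1],"jaw": -1},
  {"twist": [0,0,0],"travel": [0,0,1],"jaw": -1},
  {"twist": [0,0,0],"travel": [0,0,0],"jaw": -1},
])

```text
clock: 17.3
ee_pos: [0.6009, -0.1011, 0.0882]
orientation: [0.088, 0.996, -0.0, 0.001]
force: [0.5, 0.1, 5.4]
opening: 0.0004
```

```bash
python3 st.py; python3 look.py s12 scene; python3 - <<'E'
import cv2,numpy as np
im=cv2.imread('pics/s12.png')
b=cv2.resize(im[120:270,90:290],None,fx=3.5,fy=3.5,interpolation=cv2.INTER_CUBIC)
b=np.clip((b/255.)**0.6*255,0,255).astype('uint8')
cv2.imwrite('pics/s12z.png',b)
E
```

```text
t 17.3 tcp [17.2 -0.1 24.2] tilt 0.1 tongue corner [-22.8  -0.1  12.4] tab corner [49.2 -0.1 12.5] F bay [0.4 0.2 5.4] T [ 0.04 -0.04  0.01] yaw -0.01 open 0.0004
17.3 (array([ 600.9, -101.1,   88.2]), 'x', array([-0.984,  0.176, -0.002]), 'z', array([ 0.002, -0.   , -1.   ])) F [0.47 0.14 5.42] T [ 0.04 -0.04  0.01] 0.0003680001464407589 [-0.27  0.52 -0.08  0.97  0.   -0.09]
```

View pics/s12z.png

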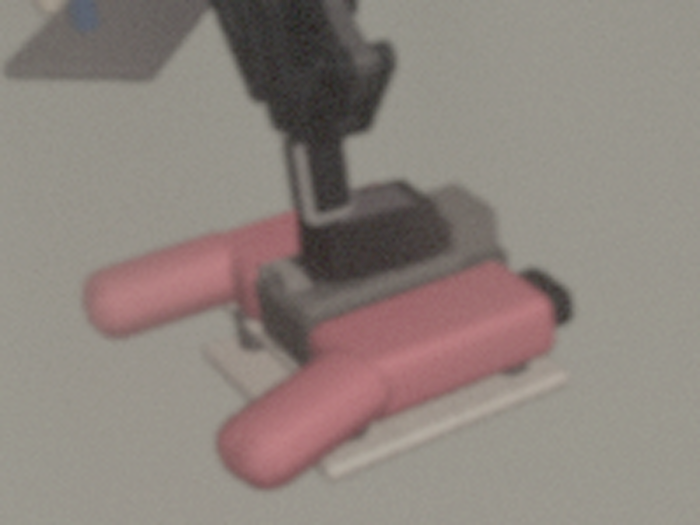

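Call:
drive_tool([
  {"twist": [0,0,0],"travel": [0,0,1],"jaw": -1},
  {"twist": [0,0,0],"travel": [0,0,1],"jaw": -1},
  {"twist": [0,0,0],"travel": [0,0,1],"jaw": -1},
  {"twist": [0,0,0],"travel": [0,0,1],"jaw": -1},
  {"twist": [0,0,0],"travel": [0,0,0],"jaw": -1},
])

```text
clock: 17.98
ee_pos: [0.6014, -0.1012, 0.0846]
orientation: [0.088, 0.996, -0.0, 0.001]
force: [0.7, 0.1, 6.9]
opening: -0.0001
```

Call:
drive_tool([
  {"twist": [0,0,0],"travel": [0,0,1],"jaw": -1},
  {"twist": [0,0,0],"travel": [0,0,1],"jaw": -1},
  {"twist": [0,0,0],"travel": [0,0,1],"jaw": -1},
  {"twist": [0,0,0],"travel": [0,0,0],"jaw": -1},
])

```text
clock: 18.48
ee_pos: [0.6008, -0.1011, 0.0811]
orientation: [0.088, 0.996, -0.0, 0.001]
force: [0.2, -1.0, 5.0]
opening: 0.0001
```

```bash
python3 st.py
```

```text
t 18.48 tcp [17.1 -0.1 17.1] tilt 0.09 tongue corner [-22.9  -0.1   5.2] tab corner [49.1 -0.2  5.3] F bay [ 0.4 -1.   5. ] T [-0.02 -0.01 -0.04] yaw -0.01 open 0.0001
```

```bash
python3 look.py s13 scene;python3 look.py w13 wrist; python3 - <<'E'
import cv2,numpy as np
im=cv2.imread('pics/s13.png')
b=cv2.resize(im[120:270,90:290],None,fx=3.5,fy=3.5,interpolation=cv2.INTER_CUBIC)
b=np.clip((b/255.)**0.6*255,0,255).astype('uint8')
cv2.imwrite('pics/s13z.png',b)
E
```

```text
18.475 (array([ 600.8, -101.1,   81.1]), 'x', array([-0.984,  0.176, -0.002]), 'z', array([ 0.002, -0.   , -1.   ])) F [ 0.23 -1.05  4.97] T [-0.02 -0.01 -0.04] 9.210112795751902e-05 [-0.27  0.52 -0.09  0.96 -0.   -0.09]
18.525 (array([ 600.8, -101.1,   81.1]), 'x', array([-0.984,  0.176, -0.002]), 'z', array([ 0.002, -0.   , -1.   ])) F [-0.21 -0.12  5.87] T [-0.04 -0.04 -0.  ] 5.6751834475609516e-05 [-0.27  0.52 -0.09  0.96  0.   -0.09]
```

View pics/s13z.png

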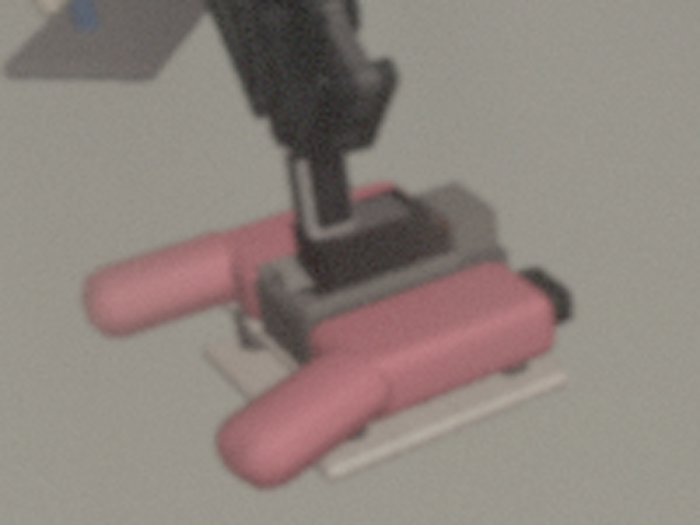

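Call:
drive_tool([
  {"twist": [0,0,0],"travel": [0,0,1.5],"jaw": -1},
  {"twist": [0,0,0],"travel": [0,0,1.5],"jaw": -1},
  {"twist": [0,0,0],"travel": [0,0,0],"jaw": -1},
  {"twist": [0,0,0],"travel": [0,0,0],"jaw": -1},
])

```text
clock: 19.08
ee_pos: [0.6008, -0.1011, 0.0783]
orientation: [0.088, 0.996, -0.0, 0.001]
force: [-0.8, 1.2, 7.6]
opening: -0.0002
```

```bash
python3 st.py
```

```text
t 19.07 tcp [17.1 -0.1 14.3] tilt 0.09 tongue corner [-22.9  -0.1   2.5] tab corner [49.1 -0.1  2.6] F bay [-1.   1.   7.6] T [-0.01  0.12 -0.06] yaw -0.01 open -0.0002
```

Call:
drive_tool([
  {"twist": [0,0,0],"travel": [0,0,-3],"jaw": -1},
  {"twist": [0,0,0],"travel": [0,0,-5],"jaw": -1},
  {"twist": [0,0,0],"travel": [0,0,-8],"jaw": -1},
  {"twist": [0,0,0],"travel": [0,0,-20],"jaw": -1},
  {"twist": [0,0,0],"travel": [15,0,-40],"jaw": -1},
  {"twist": [0,0,0],"travel": [15,0,-40],"jaw": -1},
  {"twist": [0,0,0],"travel": [0,0,0],"jaw": -1},
  {"twist": [0,0,0],"travel": [0,0,0],"jaw": -1},
])

```text
clock: 20.08
ee_pos: [0.5707, -0.0957, 0.1934]
orientation: [0.088, 0.996, -0.0, 0.0]
force: [0.2, -0.3, -0.1]
opening: 0.0001
```

```bash
python3 st.py; python3 look.py s14 scene;python3 look.py w14 wrist; python3 - <<'E'
import cv2,numpy as np
im=cv2.imread('pics/s14.png')
b=cv2.resize(im[120:270,90:290],None,fx=3.5,fy=3.5,interpolation=cv2.INTER_CUBIC)
b=np.clip((b/255.)**0.6*255,0,255).astype('uint8')
cv2.imwrite('pics/s14z.png',b)
im=cv2.imread('pics/w14.png')
b=cv2.resize(im[150:300,260:400],None,fx=4,fy=4,interpolation=cv2.INTER_CUBIC)
b=np.clip((b/255.)**0.6*255,0,255).astype('uint8')
cv2.imwrite('pics/w14z.png',b)
E
```

```text
t 20.07 tcp [-13.5  -0.  129.4] tilt 0.04 tongue corner [-53.4  -0.  117.5] tab corner [ 18.6  -0.  117.6] F bay [ 0.3 -0.2 -0.1] T [ 0.01 -0.03 -0.03] yaw -0.01 open 0.0001
20.075 (array([570.7, -95.7, 193.4]), 'x', array([-0.984,  0.176, -0.001]), 'z', array([ 0.001, -0.   , -1.   ])) F [ 0.25 -0.25 -0.12] T [ 0.01 -0.03 -0.03] 0.00010055298123052218 [-0.28  0.4   0.01  1.18  0.   -0.1 ]
20.125 (array([570.4, -95.6, 192.6]), 'x', array([-0.984,  0.176,  0.001]), 'z', array([-0.001,  0.   , -1.   ])) F [0.12 0.75 0.44] T [0.   0.01 0.04] 4.5718932206730474e-05 [-0.28  0.4   0.01  1.18  0.   -0.1 ]
```

View pics/s14z.png

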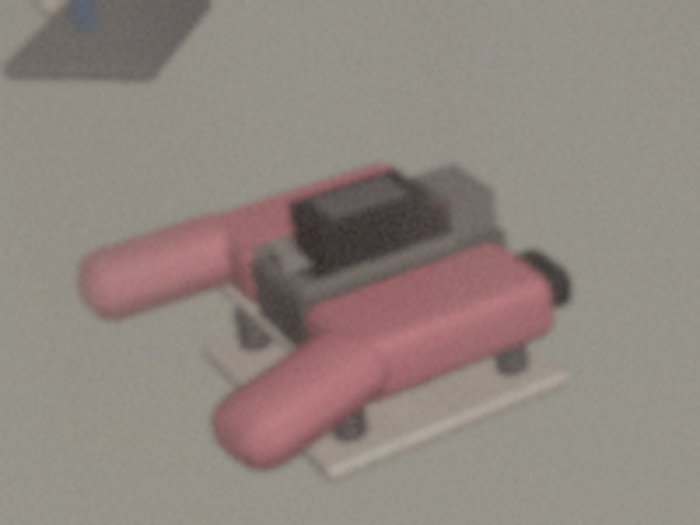

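View pics/w14z.png

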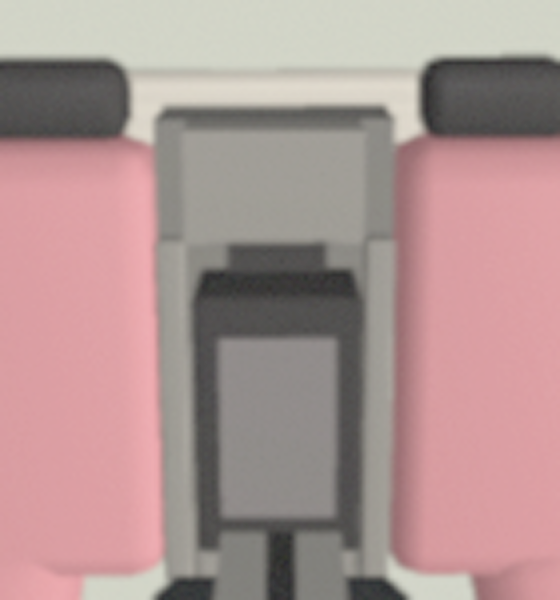

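Call:
drive_tool([
  {"twist": [0,0,0],"travel": [0,0,-30],"jaw": -1},
  {"twist": [0,0,0],"travel": [-30,0,-20],"jaw": -1},
  {"twist": [0,0,0],"travel": [-25,0,0],"jaw": -1},
  {"twist": [0,0,0],"travel": [0,0,0],"jaw": -1},
  {"twist": [0,0,0],"travel": [0,0,0],"jaw": -1},
])

```text
clock: 20.8
ee_pos: [0.6241, -0.1051, 0.2426]
orientation: [0.088, 0.996, 0.0, -0.001]
force: [-0.0, 1.1, 0.2]
opening: 0.0003
```

```bash
python3 look.py s15 scene;python3 look.py w15 wrist; python3 - <<'E'
import cv2,numpy as np,pickle
from h import *
ux=np.array([.9845,-.1754,0]);uy=np.array([.1754,.9845,0]);uz=np.array([0,0,1]);b0=np.array([.584,-.098,.064])
def pts(th,pivx=-40):
    th=np.radians(th);o=[]
    for y in(-16,16):
        for x,z in((-26,26),(26,26),(26,0)):
            X=x+40;o.append(b0+((pivx+X*np.cos(th)-z*np.sin(th))*ux+y*uy+(X*np.sin(th)+z*np.cos(th))*uz)/1000)
    return np.array(o)
for n,(x0,y0,x1,y1),f in(('s15',(140,150,260,240),6),('w15',(270,130,400,280),4)):
    p=pickle.load(open(f'pics/{n}.pkl','rb'))[1]
    im=cv2.imread(f'pics/{n}.png');b=cv2.resize(im[y0:y1,x0:x1],None,fx=f,fy=f,interpolation=cv2.INTER_CUBIC)
    b=np.clip((b/255.)**0.6*255,0,255).astype('uint8')
    for th,c in((0,(0,255,0)),(5,(0,0,255))):
        for u in proj(p,pts(th)): cv2.circle(b,tuple(int(v) for v in ((u-[x0,y0]+.5)*f)),3,c,1)
    cv2.imwrite(f'pics/{n}z.png',b)
E
```

```text
20.8 (array([ 624.1, -105.1,  242.6]), 'x', array([-0.984,  0.176,  0.002]), 'z', array([-0.002,  0.   , -1.   ])) F [-0.01  1.05  0.23] T [0.   0.05 0.03] 0.00030724335815680463 [-0.27  0.5   0.3   1.37  0.   -0.09]
20.85 (array([ 624. , -105.1,  243. ]), 'x', array([-0.984,  0.176,  0.001]), 'z', array([-0.001,  0.   , -1.   ])) F [-0.13 -0.13 -1.01] T [-0.    0.01 -0.01] 4.8585407496652303e-05 [-0.27  0.5   0.3   1.37  0.   -0.09]
```

View pics/s15z.png

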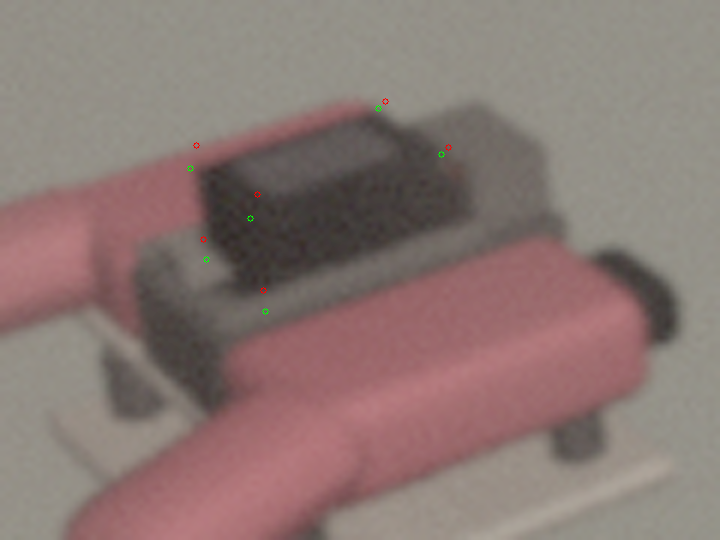

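View pics/w15z.png

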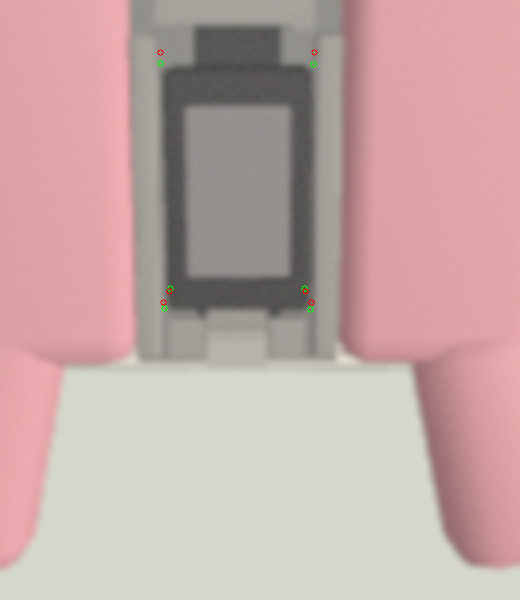

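```bash
python3 - <<'E'
import cv2,numpy as np
from rig import r
a=np.mean([r.read_camera('scene')[:,:,::-1].astype(float) for _ in range(6)],0)[155:210,160:235]
b=cv2.resize(np.clip(a,0,None),None,fx=10,fy=10,interpolation=cv2.INTER_CUBIC)
b=np.clip((np.clip(b,0,140)/140)**0.5*255,0,255).astype('uint8')
cv2.imwrite('pics/s16z.png',b)
E
```

```text
(no output)
```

View pics/s16z.png

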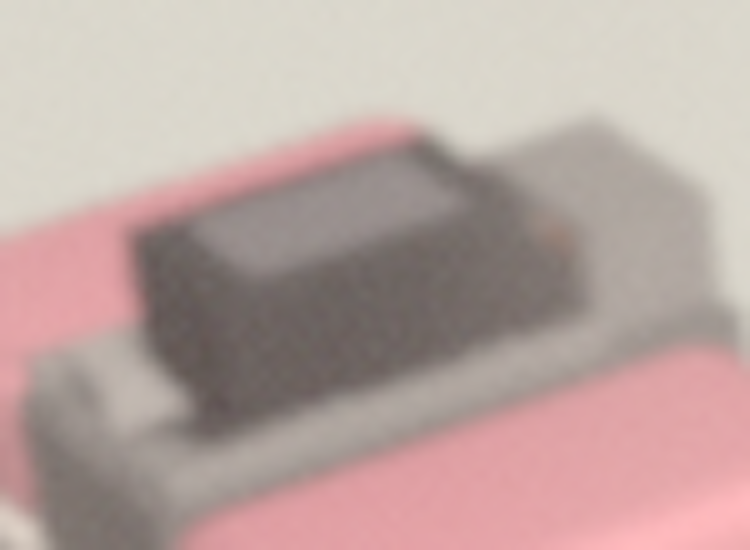

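```bash
python3 look.py t16 top; python3 -c "
from rig import r
print(r.finish_job())"
```

```text
21.2 (array([ 625. , -105.4,  244.4]), 'x', array([-0.984,  0.176, -0.002]), 'z', array([ 0.002, -0.   , -1.   ])) F [0.   0.56 0.41] T [-0.    0.06  0.03] 0.0001574646748715512 [-0.27  0.5   0.31  1.37  0.   -0.09]
the job is handed in; nothing more can be done
None
```

View pics/t16.png

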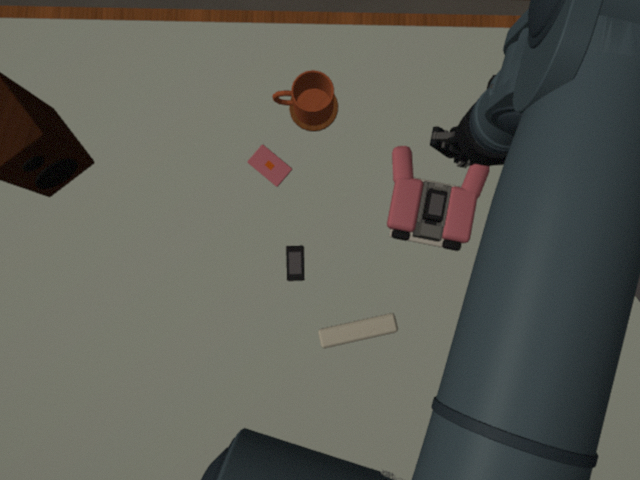

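The tongued pack is in the bay, lying flat under the bridge and the catch. I handed the job in at about 21 s with the gripper clear of everything.

**What I did:**
- I gripped the pack by its upper part and tilted it 16°. I slid the tongue under the bridge until the contact pushed back with about 3–4 N.
- I then lowered the other end until the tab rested on the catch slope, and let go.
- With the fingers shut I pressed the raised end down. The force rose to about 7 N, then fell to 5 N as the tab snapped under. A further 3 mm of pressing, to check, raised it to 7.6 N.

**Last checks:**
- After I let go, the pack stayed flat. The wrist view matches the seated, flat pose to about 1 mm, with the catch nose over the tab.
- In the scene picture the pack's top edge runs parallel to the rails. My computed outline sat about 2 pixels off in that view, which I take to be calibration error. One rough reading of an edge there suggested about 5° of tilt; a clearer averaged picture showed it flat.
- The snap is judged from the force and the pictures, because the catch travel cannot be read directly.
- In the last top picture the plain pack, the remote, the card and the mug are where they were. The arm hid the black game controller and the right edge of the shelf in that picture.

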